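# Snap the cap back on the marmalade jar

## Task

Put the small deep snap cap on the neck of the open marmalade jar and press it straight down until it clicks past the spring bumps and sits fully home on the collar. Keep pressing it down firmly after the click and finish like that, still pushing down on the cap (do not let go or back off), with the jar standing upright and the bowl, tumbler, spoon and wide lid left where they are.

Things in the scene. Friction and masses are not known exactly. Their poses are not given: they have to be found in the camera images.
- cap: small deep round cap, plain grey plastic, 47 mm outer diameter, 22 mm high, 30 g, lying mouth down. Origin: centre of its mouth (underside); z up through its closed top. A rounded lip 4 mm high runs round inside the mouth (opening 36 mm); above it the inside is 41 mm wide, 18 mm deep. Any yaw will do. Pinch it across its diameter, fingertips 4 mm or more above the mouth
- cap_top (a point): centre of the closed top face of the small cap, 22 mm above its mouth
- jar: loose amber glass marmalade jar, about 0.55 kg, standing on the table; body 84 mm diameter to 70 mm height, shoulder 64 mm diameter to 82 mm, then a metal collar and a bare neck. Origin: centre of its underside; z up along its axis
- jar_seat (a point): centre of the collar's top, 90 mm above the table, where the cap's mouth must come to rest. From here the metal neck rises 16 mm: 31 mm diameter for 12 mm, then tapering to 24 mm diameter at the top
- jar_bumps (a point): on the neck's axis, 7 mm above jar_seat, level with the centres of four sprung steel bumps that stick out to 39 mm diameter. The cap's lip meets them when its mouth is about 10 mm above jar_seat; pushing on takes 10 to 16 N at most, then the force drops away (the click) at about 5 mm; then the mouth stops hard on the collar and the cap stays on
- collar: the jar's flat metal collar, 48 mm diameter, 8 mm high, its top 90 mm above the table (same level as jar_seat); part of the jar, its origin is that of the jar (centre of the jar's underside)
- wide_lid: bystander: wide flat lid of the same grey plastic, 68 mm diameter, 14 mm high, too big for this jar; origin centre of its underside
- bowl: bystander: white breakfast bowl, 124 mm diameter, 62 mm high; origin centre of its underside
- tumbler: bystander: glass tumbler, 62 mm diameter, 120 mm high; origin centre of its underside
- spoon: bystander: steel teaspoon, 150 mm long, lying flat
Not all that is in view belongs to the job. What is shaped like the cap but pink or red is not meant.

How it is judged:
On the way, in this order (a step that is already met when the one before it is completed fails the run):
1. the small cap is lifted off the table, to above the jar's collar (height (world z) of cap above 0.095 m), for 0.1 s.
2. the small cap is pressed past the bumps, home on the collar (z of cap in the frame of jar_seat between -0.003 and 0.003 m and horizontal distance between cap and jar_seat below 0.004 m), for 0.1 s.
At the end, for the whole second after the job is handed in: The cap sits home on the jar's neck (mouth within 2.5 mm of the collar, centred within 4 mm, square within 0.12 rad), the fingers are on the cap and press it onto the collar with more than 4 N through the last second, and the jar stands upright (within 0.1 rad) and still on the table (z of cap in the frame of jar_seat between -0.003 and 0.0025 m and horizontal distance between cap and jar_seat below 0.004 m and angle between the z axis of cap and the z axis of jar, either way round below 0.12 rad and contact force between cap and collar above 4 N and contact force between the fingers and cap above 3 N and angle between jar's own z axis and vertical below 0.1 rad and height (world z) of jar below 0.01 m and linear speed of jar below 0.03 m/s); the arm keeps its last pose, push and grip.
It fails at once if the jar is tipped (angle between jar's own z axis and vertical above 0.35 rad).
It fails at once if a bystander is moved more than 30 mm (distance of any of bowl, tumbler, spoon, wide_lid from where it was at the start of the episode above 0.03 m).
It also fails if it takes over 48 s, if anything falls off the work surface, if the arm or the gripper's body presses on something with over 40 N, if the wrist force passes 120 N, or if a joint passes its speed limit or range.

## Robot

A 6-joint arm with a two-finger parallel gripper is mounted at the origin on the work surface. World frame = base frame: x ahead of the robot, y to its left, z up, the work surface at z = 0. Lengths are in m, angles in rad, forces in N, time in s.
With the tool pointing down it reaches from about 0.35 to 0.775 m from the base axis. Payload 7.3 kg.
Tool frame: the origin (TCP) lies at the very end of the fingers, on their centre line; the grasp point (between the pads) lies 19 mm behind it; z points along the fingers, y is the line along which they close (so a half turn about z gives the same grasp; the last joint's range is limited). The gripper opens to 92 mm and grips with 3 to 60 N. Pads are 19 mm wide; open, the fingers measure 130 mm over their backs; the gripper's body (75 mm by 190 mm) begins 47 mm behind the grasp point.
Start: joints at [-1.475, 0.342, 1.524, -0, 1.275, -0.146], TCP at [0.126, -0.51, 0.227] pointing down, gripper open.
Joint ranges: [-2.53, 2.53], [-0.77, 2.02], [0.04, 2.7], [-1, 4.14], [0.28, 2.66], [-3.11, 3.11]. Speed limits (rad/s): [2.57, 2.57, 3.14, 3.14, 3.14, 3.14].

## Interface

Orientations are given as [roll, pitch, yaw] about the fixed x, y, z axes, in that order (R = Rz(yaw) Ry(pitch) Rx(roll)).
In Python, from cell import robot gives the robot as it stands.
- The arm moves only by the tool apply_moves, never from a script. Its argument "motion" is text: rows parted by semicolons, each of 7 numbers parted by spaces: the opening in per cent of the stroke, from 0 (shut) to 100 (fully open), then the shift along the tool's x, y, z in cm, then the turn, a rotation vector about the tool's x, y, z in rad. A call has 1 to 20 rows; each row shifts and turns the commanded pose from where the row before left it, along the tool's axes as they then stand; what a row does not reach is not made up. A row lasts 1/8 s, in which the tool goes at most 62.5 mm and 10.7 degrees, less where a joint would pass 70% of its speed; a pose out of reach is approached as far as the arm can. A call with a gripper value outside its range is refused whole. The fingers move at their own pace and stop on an object; "force" is the grip in N (left out, the last holds). Time passes only in rows, so rows that do not move let the fingers close. It gives the time, the measured TCP pose, the force, the opening and the grip force at its end, in the units of the state.
- robot.observe(): the state, without advancing time (a new reading comes with each control period).
- robot.read_camera(name): name is "scene" or "top" or "wrist"; returns a dict with "img" (480x640x3 uint8, red, green, blue), "fovy" (degrees; the focal length in pixels is half the picture's height over the tangent of half this angle, whatever the lens; pixels are square), "cx", "cy" (the principal point, pixels), "R" (3x3) and "t" (3): a world point X has camera coordinates R X + t; the wrist camera has in their place "hand_eye" (4x4, takes a point from camera to tool coordinates, whose origin is the TCP and whose axes are the flange's). Camera axes: x right, y down, z forward; pixel columns grow to the right and rows downward; lengths in m; the calibration is good to about 2 mm. A picture is of the moment at which its call begins: read the wrist's pose just before it. There is no depth.
- robot.hand_in(): hands the job in; it is judged then, once.
Trained networks look in a picture, given as the dict that the camera call returned (one of the last four; its "shot" number tells which), for a name from the list of things; names that differ only in an ending like _2 or _b are one class to them, and where a whole thing is asked for, a point or a joint stands for the part that bears it (a point fixed in the world has none). Each returns a list of dicts, best first, with "score" (0 to 1); they miss things now and then, are a little off and sometimes report something else, mostly with a low value. They report only what shows in the picture. A call takes as long as a camera call. They do not tell look-alikes from the thing itself.
- robot.search_frame(target, picture): "centre" ([x, y, z] in m, in world coordinates, good to about 4 mm: the middle of the surface that is visible of it).
- robot.trace(target, picture): "pixels" (480x640 bool, what is visible of it).
The state is a dict: "time": time; "qpos": joint angles; "qvel": joint speeds; "joint_efforts": joint torques, N m; "tool_pos": TCP position; "tool_rot": TCP orientation; "contact_force": force on the tool from outside, world axes, zero at the start; "torque": the same for the moment, N m; "opening": finger opening in m; "grip_force": force on a finger pad.
Only numpy, scipy, OpenCV 4.12 (cv2) and the standard library are available. Lean on these libraries where they do the work, as an engineer would, in place of code of your own. Each camera call takes 0.05 s, during which the arm holds its last target. There are 200 camera calls.

## Working session

There is one attempt and no reset: what is moved stays moved. The work goes in short steps, Python scripts to look and compute and a tool call to move; the robot and the scene stay as the last step left them, time stands still between calls to the robot, and variables do not carry over. Pictures are saved under pics/ and viewed, at most 10 in all, crops included, and the job is handed in when it is done.

Besides the shell and the picture viewer there is one more tool, called after "Request:" as name(argument=value, ...) on one line, values as JSON. apply_moves: Moves the arm, as the interface text tells. Its arguments: {"type":"object","properties":{"motion":{"type":"string"},"force":{"type":"number"}},"required":["motion"]}

```bash
mkdir -p pics
python3 - <<'E'
from cell import robot
import cv2,numpy as np
s=robot.observe();print(s['time'],s['tool_pos'],s['tool_rot'],s['opening'],s['contact_force'])
ims=[]
for n in ['scene','top']:
    p=robot.read_camera(n);ims.append(p['img'])
    cv2.imwrite(f'pics/{n}0.png',p['img'][:,:,::-1])
    for t in ['cap','jar','collar','wide_lid','bowl','tumbler','spoon','jar_seat']:
        print(n,t,[(np.round(d['centre'],3).tolist(),round(d['score'],2)) for d in robot.search_frame(t,p)][:4])
    for t in ['cap','jar','collar']:
        for d in robot.trace(t,p)[:4]:
            y,x=np.nonzero(d['pixels']);print(t,'px',x.min(),x.max(),y.min(),y.max(),round(d['score'],2))
print(robot.observe()['time'])
E
```

```text
0.0 [ 0.12567901 -0.50931892  0.22604047] [-3.14005346e+00 -2.07055934e-04  2.41754834e-01] 0.09161643982678147 [-0.03226482 -0.54347204  0.20386432]
scene cap [([0.553, -0.069, 0.022], 0.96), ([0.452, -0.264, 0.024], 0.91), ([0.416, -0.086, 0.027], 0.84), ([0.468, -0.174, 0.021], 0.79)]
scene jar [([0.549, 0.323, 0.068], 0.64)]
scene collar [([0.541, 0.325, 0.092], 0.66)]
scene wide_lid [([0.643, -0.193, 0.007], 0.65)]
scene bowl [([0.526, 0.08, 0.038], 0.89)]
scene tumbler [([0.819, 0.028, 0.082], 0.77)]
scene spoon [([0.586, -0.401, 0.012], 0.73)]
scene jar_seat [([0.55, 0.326, 0.07], 0.96)]
cap px 291 311 237 258 0.91
cap px 255 274 206 225 0.68
cap px 263 281 180 198 0.61
cap px 219 237 197 215 0.6
jar px 463 510 234 284 0.64
collar px 482 504 238 253 0.53
top cap [([0.406, -0.085, 0.026], 0.71), ([0.46, -0.178, 0.021], 0.68), ([0.374, -0.175, 0.023], 0.66), ([0.547, -0.067, 0.021], 0.64)]
top jar [([0.523, 0.323, 0.074], 0.6)]
top collar [([0.525, 0.326, 0.094], 0.5)]
top wide_lid [([0.634, -0.191, 0.015], 0.73)]
top bowl [([0.551, 0.084, 0.023], 0.78)]
top tumbler [([0.827, 0.026, 0.074], 0.89)]
top spoon [([0.589, -0.408, 0.015], 0.74)]
top jar_seat [([0.522, 0.322, 0.092], 0.68), ([0.523, 0.324, 0.069], 0.6)]
cap px 319 340 309 330 0.88
cap px 360 381 328 349 0.82
cap px 313 333 247 268 0.82
cap px 359 380 286 307 0.72
jar px 111 158 238 278 0.9
collar px 125 140 245 266 0.48
1.2
```

View pics/scene0.png

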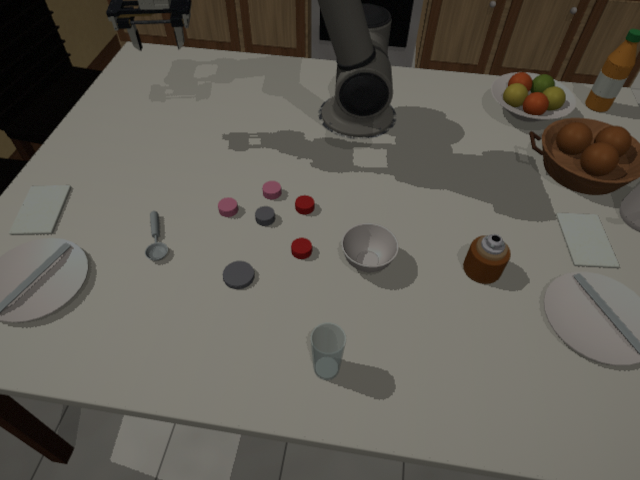

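View pics/top0.png

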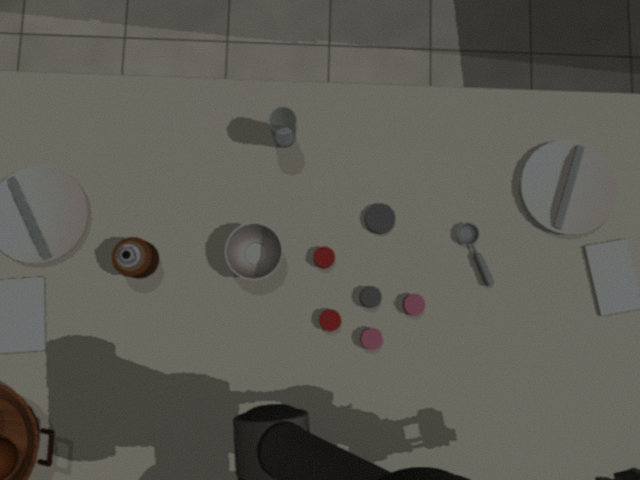

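Run:
```python
import cv2,numpy as np
a=cv2.imread('pics/scene0.png')[160:290,200:330];b=cv2.imread('pics/top0.png')[235:365,290:420]
cv2.imwrite('pics/crop.png',np.hstack([cv2.resize(x,(400,400),interpolation=cv2.INTER_CUBIC) for x in(a,b)]))
```

```text
(no output)
```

View pics/crop.png

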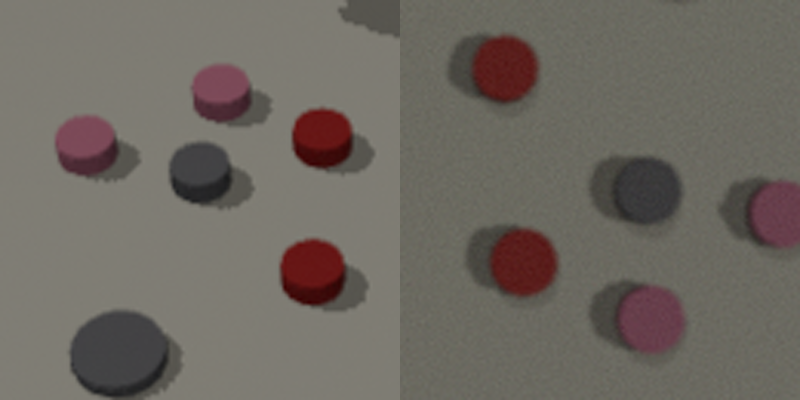

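The five small round caps in the scene/top views:
- Pink: scene (228,207)/top (414,304), and scene (272,190)/top (371,338).
- Red: scene (305,205)/top (330,320), and scene (302,248)/top (324,257).
- Grey: scene (265,216)/top (370,297).

The grey one at about (0.464, -0.176) is the target: it is plain grey and small, and the crop confirms this. The larger grey disc at scene (239,274) is the wide lid. The jar is at scene (487,258)/top (135,258).

I'll move above the cap and turn the closing line into free space.

Request:
apply_moves(motion="75 4.06 -2.44 0 0 0 0;75 4.06 -2.44 0 0 0 0;75 4.06 -2.44 0 0 0 0;75 4.06 -2.44 0 0 0 0;75 4.06 -2.44 0 0 0 0;75 4.06 -2.44 0 0 0 0;75 4.06 -2.44 0 0 0 0;75 4.06 -2.44 0 0 0 0;75 4.06 -2.44 0 0 0 0;75 4.06 -2.44 0 0 0 0;75 0 0 1 0 0 -0.16;75 0 0 1 0 0 -0.16;75 0 0 1 0 0 -0.16;75 0 0 1 0 0 -0.16;75 0 0 1 0 0 -0.16;75 0 0 0 0 0 0;75 0 0 0 0 0 0", force=40)

```text
time: 3.32
tool_pos: [0.4617, -0.1758, 0.1771]
tool_rot: [3.141, 0.0, 1.039]
contact_force: [0.3, 0.1, 0.6]
opening: 0.0689
grip_force: 0.0
```

```bash
cat > h.py <<'E'
from cell import robot
import cv2,numpy as np
from scipy.spatial.transform import Rotation as Ro
def cam(name):
    s=robot.observe();p=robot.read_camera(name)
    if name=='wrist':
        T=np.eye(4);T[:3,:3]=Ro.from_euler('xyz',s['tool_rot']).as_matrix();T[:3,3]=s['tool_pos']
        M=T@np.array(p['hand_eye']);Rc,C=M[:3,:3],M[:3,3]
    else:
        Rc=np.array(p['R']).T;C=-Rc@np.array(p['t'])
    return p,Rc,C,s
def ray(p,Rc,C,u,v,z):
    f=240/np.tan(np.radians(p['fovy'])/2)
    d=Rc@np.array([(u-p['cx'])/f,(v-p['cy'])/f,1]);return C+d*(z-C[2])/d[2]
def tool(s,d):
    return Ro.from_euler('xyz',s['tool_rot']).as_matrix().T@np.array(d)*100
E
python3 - <<'E'
from h import *
p,Rc,C,s=cam('wrist');print(s['time'],s['tool_pos'],s['tool_rot'],s['opening'],C)
cv2.imwrite('pics/w1.png',p['img'][:,:,::-1])
for d in robot.trace('cap',p):
    m=d['pixels'].astype(np.uint8);c=cv2.findContours(m,0,1)[0];c=max(c,key=cv2.contourArea)
    (u,v),r=cv2.minEnclosingCircle(c)
    col=p['img'][d['pixels']].mean(0).round()
    print(d['score'],u,v,r,m.sum(),col,ray(p,Rc,C,u,v,.022),ray(p,Rc,C,u,v,.011))
E
```

```text
3.325 [ 0.46172218 -0.17576526  0.17711921] [3.14092231e+00 4.29543747e-05 1.03866852e+00] 0.0688557262327777 [ 0.50299007 -0.10441525  0.33499181]
0.92 231.65419006347656 268.4118957519531 28.32869529724121 2113 [140.  90. 103.] [ 0.37252093 -0.17503429  0.022     ] [ 0.36793563 -0.17751618  0.011     ]
0.88 352.15240478515625 307.8486328125 27.236642837524414 2199 [140.  93. 106.] [ 0.44670301 -0.26486874  0.022     ] [ 0.44472482 -0.27050783  0.011     ]
0.86 338.5 52.659420013427734 34.9504280090332 3366 [134.  52.  49.] [ 0.54203856 -0.07103714  0.022     ] [ 0.54341091 -0.06986407  0.011     ]
0.84 207.2378387451172 163.1081085205078 31.062166213989258 2826 [131.  52.  49.] [ 0.40826892 -0.08771153  0.022     ] [ 0.40493997 -0.08712449  0.011     ]
0.59 313.89599609375 218.35032653808594 28.90921974182129 2502 [95. 93. 93.] [ 0.45994023 -0.17275886  0.022     ] [ 0.45842725 -0.17516077  0.011     ]
```

View pics/w1.png

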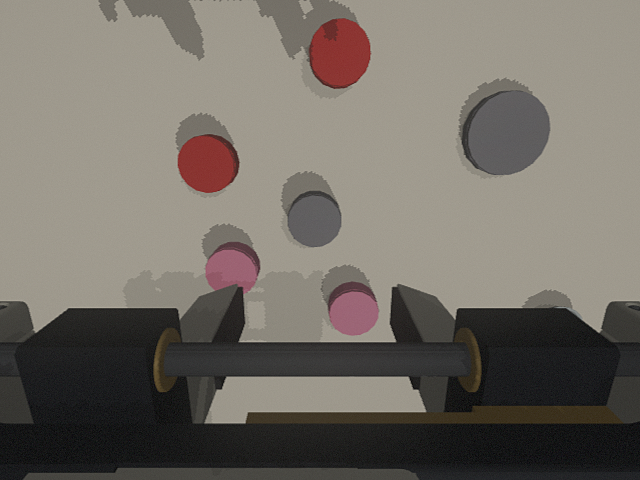

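The wrist view shows the grey cap at (314,218) between the fingers' lines, with the red and pink caps around it and the wide lid at (505,132). I'm going down on the grey cap.

Request:
apply_moves(motion="75 0.1 -0.2 3 0 0 0;75 0 0 4 0 0 0;75 0 0 4 0 0 0;75 0 0 3 0 0 0;75 0 0 2 0 0 0;75 0 0 1 0 0 0;75 0 0 0 0 0 0;75 0 0 0 0 0 0")

```text
time: 4.42
tool_pos: [0.4609, -0.1741, 0.0076]
tool_rot: [3.14, 0.0, 1.042]
contact_force: [-0.1, -0.6, -0.3]
opening: 0.0686
grip_force: 0.0
```

Request:
apply_moves(motion="75 0 0 0.15 0 0 0;30 0 0 0 0 0 0;30 0 0 0 0 0 0;30 0 0 0 0 0 0;30 0 0 0 0 0 0;30 0 0 0 0 0 0;30 0 0 0 0 0 0", force=50)

```text
time: 5.3
tool_pos: [0.4603, -0.1738, 0.0053]
tool_rot: [3.141, 0.0, 1.042]
contact_force: [-0.9, -0.0, 2.8]
opening: 0.0461
grip_force: 50.0
```

Request:
apply_moves(motion="30 0 0 -2 0 0 0;30 0 0 -5 0 0 0;30 0 0 -6 0 0 0;30 0 0 -6 0 0 0;30 0 0 -2 0 0 0;30 2 -0.9 0 0 0 0;30 4 -1.9 0 0 0 0;30 4.5 -2.1 0 0 0 0;30 4.5 -2.1 0 0 0 0;30 4.5 -2.1 0 0 0 0;30 4.5 -2.1 0 0 0 0;30 4.5 -2.1 0 0 0 0;30 4 -1.9 0 0 0 0;30 3 -1.3 0 0 0 0;30 1 -0.4 0 0 0 0;30 0 0 0 0 0 0;30 0 0 0 0 0 0")

```text
time: 7.42
tool_pos: [0.4986, 0.2255, 0.2151]
tool_rot: [3.142, 0.001, 1.041]
contact_force: [-0.1, -0.6, 0.7]
opening: 0.0463
grip_force: 50.0
```

Run:
```python
from h import *
print(np.round(ray(*[None]*0) if 0 else 0))
for n in ['wrist','scene','top']:
    p,Rc,C,s=cam(n)
    cv2.imwrite(f'pics/{n}2.png',p['img'][:,:,::-1])
    for t in ['cap','collar','jar']:
      for d in robot.trace(t,p)[:5]:
        m=d['pixels'].astype(np.uint8);c=max(cv2.findContours(m,0,1)[0],key=cv2.contourArea)
        (u,v),r=cv2.minEnclosingCircle(c)
        z={'cap':s['tool_pos'][2]+.006,'collar':.09,'jar':.07}[t]
        print(n,t,round(d['score'],2),np.round([u,v,r]),m.sum(),ray(p,Rc,C,u,v,z).round(4))
    print([(d['centre'],d['score']) for d in robot.search_frame('jar_seat',p)[:2]])
print(s['time'],s['tool_pos'],s['opening'],s['grip_force'])
a=cv2.imread('pics/wrist2.png');b=cv2.imread('pics/scene2.png')[170:320,420:570];c=cv2.imread('pics/top2.png')[180:330,60:210]
r=lambda x:cv2.resize(x,(300,300),interpolation=cv2.INTER_CUBIC)
cv2.imwrite('pics/m2.png',np.hstack([cv2.resize(a,(500,375)),cv2.copyMakeBorder(np.vstack([r(b),r(c)])[:, :],0,0,0,0,0)[:375*1]  ]) if 0 else np.hstack([cv2.copyMakeBorder(cv2.resize(a,(500,375)),0,225,0,0,0),np.vstack([r(b),r(c)])]))
```

```text
0
wrist cap 0.91 [317. 314.  57.] 7566 [0.497  0.2243 0.2211]
wrist cap 0.53 [445. 296.  60.] 4069 [0.5512 0.2032 0.2211]
wrist collar 0.6 [275.  82.  37.] 1874 [0.5272 0.3337 0.09  ]
wrist jar 0.87 [276.  83.  60.] 10190 [0.5266 0.3353 0.07  ]
[([0.5317, 0.3315, 0.0827], 0.89)]
scene cap 0.91 [301. 248.  11.] 354 [ 0.7128 -0.038   0.2213]
scene cap 0.86 [228. 206.  10.] 338 [ 0.6392 -0.1878  0.2213]
scene cap 0.84 [271. 190.  10.] 290 [ 0.5831 -0.119   0.2213]
scene cap 0.69 [305. 204.  10.] 308 [ 0.6091 -0.0505  0.2213]
scene cap 0.52 [154. 235.  24.] 586 [ 0.7272 -0.2939  0.2213]
scene collar 0.62 [492. 244.  11.] 152 [0.5326 0.3307 0.09  ]
scene jar 0.78 [486. 258.  26.] 1785 [0.5534 0.3217 0.07  ]
[([0.5488, 0.3243, 0.0693], 0.7)]
top cap 0.96 [371. 338.  12.] 411 [ 0.3798 -0.1517  0.2212]
top cap 0.91 [329. 320.  11.] 368 [ 0.4105 -0.0757  0.2212]
top cap 0.89 [324. 257.  11.] 358 [ 0.5248 -0.0622  0.2212]
top cap 0.74 [172. 269.  11.] 172 [0.4942 0.2138 0.2212]
top cap 0.62 [413. 304.  11.] 398 [ 0.4435 -0.2283  0.2212]
top jar 0.26 [468. 236.  14.] 654 [ 0.5934 -0.3738  0.07  ]
[]
7.925 [0.49859129 0.22654591 0.21520325] 0.04624263474307905 49.99994574347511
```

View pics/m2.png

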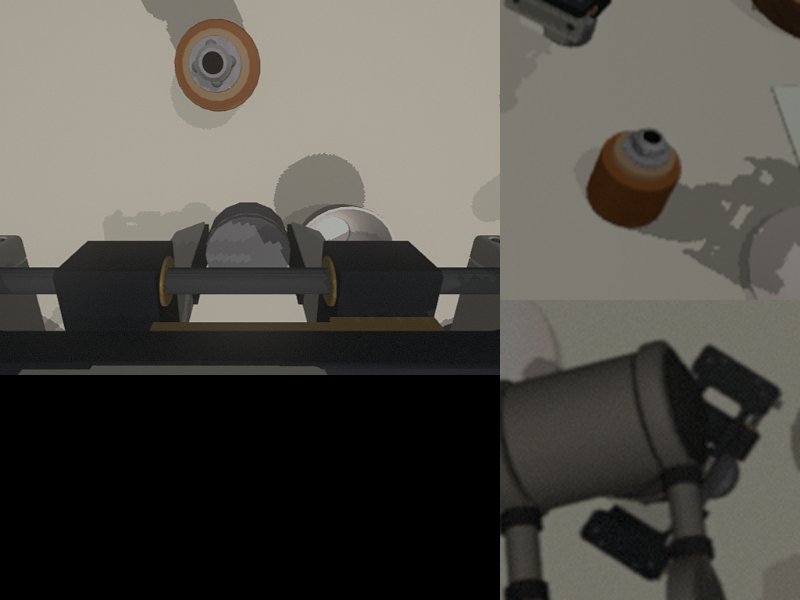

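Run:
```python
from h import *
p,Rc,C,s=cam('wrist')
print('hole',ray(p,Rc,C,272.6,80.6,.106))
m=max(robot.trace('cap',p),key=lambda d:d['score'])['pixels'];y,x=np.nonzero(m);print('cap mask',x.min(),x.max(),y.min(),y.max(),'u at top rows',x[y<y.min()+4].mean())
T=Ro.from_euler('xyz',s['tool_rot']).as_matrix();f=240/np.tan(np.radians(p['fovy'])/2)
a=np.linspace(0,2*np.pi,200)
for dx in np.arange(-.006,.007,.002):
    P=np.vstack([np.c_[dx+.0235*np.cos(a),.0235*np.sin(a),0*a+h] for h in (.005,-.017)])
    W=(T@P.T).T+s['tool_pos'];c=(W-C)@Rc;u=f*c[:,0]/c[:,2]+p['cx'];v=f*c[:,1]/c[:,2]+p['cy']
    print(round(dx,3),u.min().round(1),u.max().round(1),v[:200].min().round(1),v[200:].min().round(1),v.max().round(1))
# white hole: dark blob centre refine
g=cv2.cvtColor(p['img'],cv2.COLOR_RGB2GRAY)[60:105,250:300];yy,xx=np.nonzero(g<55);print('dark',xx.mean()+250,yy.mean()+60,len(xx))
for n,(u,v) in {'scene':(496,238.5),'top':(126.5,255)}.items():
    p,Rc,C,s=cam(n);print(n,ray(p,Rc,C,u,v,.106))
im=cv2.imread('pics/wrist2.png')
cv2.imwrite('pics/w2c.png',np.hstack([cv2.resize(im[230:380,240:400],(400,375)),cv2.resize(im[10:150,200:350],(400,375))]))
```

```text
hole [0.52708329 0.33421449 0.106     ]
cap mask 263 370 258 341 u at top rows 316.02298850574715
-0.006 263.7 373.0 265.9 285.7 381.4
-0.004 263.5 373.2 261.9 281.3 377.7
-0.002 263.3 373.4 257.9 276.8 373.9
0.0 263.1 373.6 253.8 272.2 370.1
0.002 262.9 373.8 249.7 267.7 366.3
0.004 262.7 374.1 245.6 263.1 362.4
0.006 262.4 374.3 241.5 258.4 358.6
dark 272.9949066213922 81.77249575551782 589
scene [0.52928659 0.33335604 0.106     ]
top [0.52806041 0.33374853 0.106     ]
```

View pics/w2c.png

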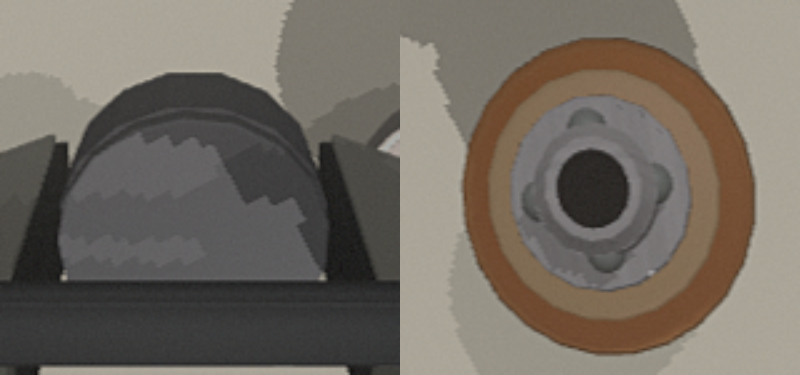

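Wrist view (crop): the cap is held square between the pads. Jar neck hole is at wrist pixel (273,81), which puts the neck axis at (0.528, 0.334) with all three cameras agreeing within 2 mm. Moving above it.

Request:
apply_moves(motion="30 2 -0.5 0 0 0 0;30 3 -0.8 0 0 0 0;30 3 -0.8 0 0 0 0;30 2 -0.6 0 0 0 0;30 0.8 -0.2 2 0 0 0;30 0 0 3 0 0 0;30 0 0 2 0 0 0;30 0 0 1 0 0 0;30 0 0 0 0 0 0;30 0 0 0 0 0 0", force=60)

```text
time: 9.62
tool_pos: [0.5285, 0.3346, 0.136]
tool_rot: [3.141, -0.001, 1.042]
contact_force: [0.1, -0.4, 0.6]
opening: 0.046
grip_force: 60.0
```

Run:
```python
from h import *
s=robot.observe();print(s['time'],s['tool_pos'],s['tool_rot'],tool(s,[.528-s['tool_pos'][0],.335-s['tool_pos'][1],0]))
ims=[]
for n,b in (('wrist',(150,390,200,440)),('scene',(180,290,430,540))):
    p=robot.read_camera(n);ims.append(cv2.resize(p['img'][b[0]:b[1],b[2]:b[3],::-1],(400,400)))
cv2.imwrite('pics/m3.png',np.hstack(ims))
```

```text
9.625 [0.52852917 0.3345586  0.13597285] [ 3.14065377e+00 -1.13662860e-03  1.04164504e+00] [ 1.13903546e-02 -6.79615859e-02 -5.08611093e-05]
```

View pics/m3.png

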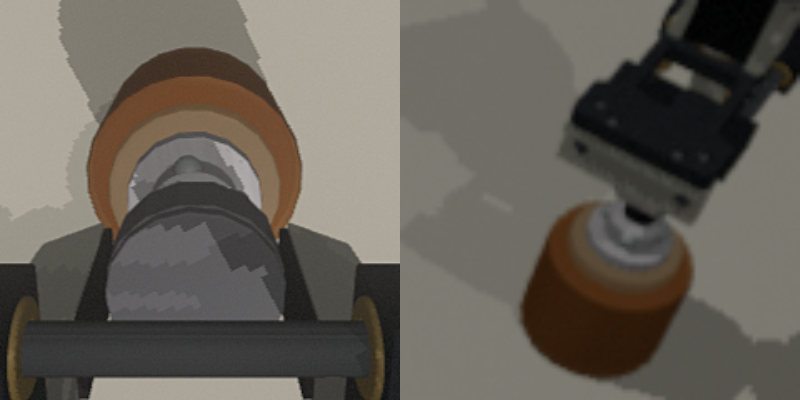

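The cap is centred over the neck in both views. Lowering to just at the bumps.

Request:
apply_moves(motion="30 0 0 1 0 0 0;30 0 0 1 0 0 0;30 0 0 0.5 0 0 0;30 0 0 0.4 0 0 0;30 0 0 0 0 0 0")

```text
time: 10.35
tool_pos: [0.5281, 0.3346, 0.106]
tool_rot: [3.142, 0.0, 1.042]
contact_force: [-0.2, -0.3, 0.7]
opening: 0.046
grip_force: 60.0
```

Request:
apply_moves(motion="30 0 0 0.15 0 0 0;30 0 0 0.15 0 0 0;30 0 0 0.1 0 0 0;30 0 0 0 0 0 0")

```text
time: 10.85
tool_pos: [0.5287, 0.3351, 0.1042]
tool_rot: [3.14, -0.003, 1.042]
contact_force: [-1.8, 0.5, 9.4]
opening: 0.0461
grip_force: 60.0
```

Request:
apply_moves(motion="30 0 0 0.15 0 0 0;30 0 0 0.15 0 0 0;30 0 0 0 0 0 0")

```text
time: 11.22
tool_pos: [0.5287, 0.3351, 0.1009]
tool_rot: [3.14, -0.003, 1.042]
contact_force: [-0.7, 1.4, 5.7]
opening: 0.0459
grip_force: 60.0
```

The force rose to over 9 N, then dropped away: that was the click. Pressing on to the collar.

Request:
apply_moves(motion="30 0 0 0.15 0 0 0;30 0 0 0.15 0 0 0;30 0 0 0.15 0 0 0;30 0 0 0.1 0 0 0;30 0 0 0 0 0 0")

```text
time: 11.85
tool_pos: [0.5281, 0.3345, 0.0953]
tool_rot: [3.141, -0.001, 1.042]
contact_force: [-3.0, -0.6, 11.4]
opening: 0.0462
grip_force: 60.0
```

Request:
apply_moves(motion="30 0 0 0.1 0 0 0;30 0 0 0.1 0 0 0;30 0 0 0 0 0 0")

```text
time: 12.22
tool_pos: [0.5282, 0.3346, 0.0952]
tool_rot: [3.14, -0.002, 1.042]
contact_force: [-7.2, -3.3, 22.8]
opening: 0.0463
grip_force: 60.0
```

Request:
apply_moves(motion="30 0 0 0 0 0 0;30 0 0 0 0 0 0;30 0 0 0 0 0 0;30 0 0 0 0 0 0")

```text
time: 12.72
tool_pos: [0.5281, 0.3346, 0.0951]
tool_rot: [3.14, -0.002, 1.042]
contact_force: [-7.6, -3.4, 23.5]
opening: 0.0456
grip_force: 60.0
```

Run:
```python
from h import *
ims=[]
for n,b in (('wrist',(150,390,200,440)),('scene',(180,290,430,540))):
    p=robot.read_camera(n);ims.append(cv2.resize(p['img'][b[0]:b[1],b[2]:b[3],::-1],(400,400)))
cv2.imwrite('pics/m4.png',np.hstack(ims))
```

```text
(no output)
```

View pics/m4.png

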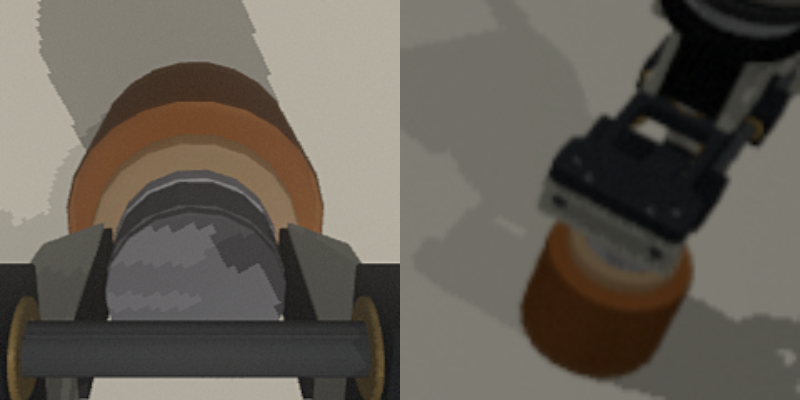

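The cap is down on the collar: TCP stopped hard at z = 0.095, the jar is upright, and only a thin, even rim of collar shows at (195,175). The push holds steady at about 23 N, so I'm handing in.

Run:
```python
from h import *
print(robot.hand_in())
```

```text
the job is handed in; nothing more can be done
None
```

The cap clicked past the bumps onto the jar's collar and the job is handed in, with the gripper still pressing it down at about 23 N; the jar is upright, the bystanders were not touched, and the hand-in returned no verdict.

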